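Scoop the bath bombs into the bowl

ROBOT

A 6-joint arm with a two-finger parallel gripper is mounted at the origin on the work surface. World frame = base frame: x ahead of the robot, y to its left, z up, the work surface at z = 0. Lengths are in m, angles in rad, forces in N, time in s.
With the tool pointing down it reaches from about 0.375 to 0.75 m from the base axis. Payload 9 kg.
Tool frame: the origin (TCP) lies between the finger pads; the fingertips stand robot.tip_reach ahead of it and the grasp point (between the pads) is the TCP (robot.tip_reach is the distance from the TCP to the fingertips, in m); z points along the fingers, y is the direction in which the jaws open and shut (so a half turn about z gives the same grasp; the last joint's range is limited). The gripper opens to 85 mm and grips with 20 to 120 N. Pads are 22 mm wide; open, the fingers measure 114 mm over their backs; the gripper's body (76 mm by 85 mm) begins 54 mm behind the grasp point. The pads swing forward as they close: fully open they stand 13 mm farther back than shut.
Start: joints at [-1.517, 0.104, 0.097, 1.564, 0, 1.353], TCP at [0.161, -0.578, 0.25] pointing down, gripper open.
Joint ranges: [-2.99, 2.99], [-0.84, 1.86], [-1.1, 1.16], [-1.84, 2.11], [-1.51, 1.56], [-3.14, 3.14]. Speed limits (rad/s): [2.22, 2.22, 2.57, 3.14, 3.14, 3.14].

INTERFACE

Orientations are given as a unit quaternion [w, x, y, z].
In Python, from workcell import robot gives the robot as it stands.
- The arm moves only by the tool step_arm, never from a script. Its arguments are lists of equal length, an entry for each row: "fingers": the finger opening in mm, from 0 to 85.4; "delta_pos": the shift along the world's x, y, z in mm, a list of three; "angular": the turn, a rotation vector about the world's x, y, z in rad, a list of three. A call has 1 to 10 rows; each row shifts and turns the commanded pose from where the row before left it; what a row does not reach is not made up. A row lasts 1/8 s, in which the tool goes at most 62.5 mm and 10.7 degrees, less where a joint would pass 70% of its speed; a pose out of reach is approached as far as the arm can. A call is refused whole if a number of a shift passes 62.5 or a number of a turn 0.188, either way. A call with a gripper value outside its range is refused whole. The fingers move at their own pace and stop on an object; "squeeze" is the grip in N (left out, the last holds). Time passes only in rows, so rows that do not move let the fingers close. It gives the time, the measured TCP pose, the force and the opening at its end, in the units of the state.
- robot.sense(): the state, without advancing time (a new reading comes with each control period).
- robot.snapshot(name): name is "scene" or "top" or "wrist"; returns the picture (384x512x3 uint8, red, green, blue); there is no depth.
- robot.calibration(name): a dict with "K" (3x3 intrinsics, pixels), "extrinsics" (4x4, takes a point from world to camera coordinates). Camera axes: x right, y down, z forward; pixel columns grow to the right and rows downward; lengths in m; the calibration is good to about 2 mm. A picture is of the moment at which its call begins: read the wrist's pose just before it. calibration takes no time and is no camera call; for the wrist camera it gives the pose at the moment of the call.
- robot.job_done(): hands the job in, once; it reports no verdict.
The state is a dict: "t": time; "q": joint angles; "joint_vel": joint speeds; "effort": joint torques, N m; "position": TCP position; "orientation": TCP orientation; "ft_force": force on the tool from outside, world axes, zero at the start; "ft_torque": the same for the moment, N m; "gripper_width": finger opening in m.
Only numpy, scipy, OpenCV 4.12 (cv2) and the standard library are available. Lean on these libraries where they do the work, as an engineer would, in place of code of your own. Each camera call takes 0.05 s, during which the arm holds its last target. There are 200 camera calls.

TASK

With the scoop, move all four bath bombs from the wooden tub into the round bowl, in one load or several, never touching the bath bombs with the gripper's fingers. Then stand the scoop upright again on the middle of its round cork mat and let go; leave the toiletries around the work where they are.

Things in the scene. Friction and masses are not known exactly. Their poses are not given: they have to be found in the camera images.
- scoop: Hand scoop with flat aluminium pan 103 (x) x 97 (y) mm, standing on it. Origin: centre of the pan's underside; x to the open front, z up. Sheet 3 mm; side walls (full length) and back wall 36 mm high. 0.2 kg
- scoop_grip (a point): Point on the axis of the scoop's straight wooden handle, at x -94.5, z 85.6 mm in the scoop's frame (same axes). The handle starts at the back wall (x -52, z 12), leans 30 degrees from vertical towards -x, is 115 mm long, 18 mm thick along y (grip it so) and 26 mm wide. The point is 30 mm below its upper end
- scoop_lip (a point): Middle of the front edge of the scoop's pan, at x = 51.5, z = 0 mm in the scoop's frame
- tub: Fixed open wooden tub, 320 mm long (x), 120 wide (y), sheet 6 mm, inside 108 wide; side walls to 50 mm above its foot. The +x end is a ramp rising 35 degrees from the floor (foot x 97, top x 157, z 48 mm) to an end board 80 mm high; the -x end is a low lip (x -160 to -154), 18 mm high, over which the scoop's handle can pass. Origin: centre of its underside. The balls lie between x 5 and 90
- bowl: Fixed grey stoneware bowl, round, rim radius 85 mm, 70 mm high, wall 5 mm. Origin: centre of its underside, z up
- mat: Fixed round cork mat, radius 90 mm, 6 mm thick, on which the scoop stands at the start. Origin: centre of its underside
- bomb1: White ball-shaped bath bomb, 40 mm in diameter, 40 g; all four are alike. Origin: the ball's centre (its axes turn as it rolls)
- bomb2: White ball-shaped bath bomb, 40 mm in diameter, 40 g; all four are alike. Origin: the ball's centre (its axes turn as it rolls)
- bomb3: White ball-shaped bath bomb, 40 mm in diameter, 40 g; all four are alike. Origin: the ball's centre (its axes turn as it rolls)
- bomb4: White ball-shaped bath bomb, 40 mm in diameter, 40 g; all four are alike. Origin: the ball's centre (its axes turn as it rolls)
- shampoo: Bystander: grey bottle, radius 30 mm, 120 mm high. Origin: centre of its underside
- cream_jar: Bystander: white jar, radius 36 mm, 65 mm high. Origin: centre of its underside
- tumbler: Bystander: white open tumbler, rim radius 37 mm, 100 mm high. Origin: centre of its underside
Not all that is in view belongs to the job. Leave any orange look-alike of the bowl alone. Leave any purple look-alike of the bomb4 alone.

How it is judged:
At the end, for the whole second after the job is handed in: All four bath bombs lie still in the bowl (centres within 70 mm of its axis and below 75 mm above its foot). The scoop stands at rest, released, on the cork mat: pan centre within 50 mm of the mat's centre, upright within 0.12 rad, underside 2 to 12 mm above the mat's underside (horizontal distance between each of bomb1, bomb2, bomb3, bomb4 and bowl below 0.07 m and z of each of bomb1, bomb2, bomb3, bomb4 in the frame of bowl below 0.075 m and linear speed of each of bomb1, bomb2, bomb3, bomb4 below 0.1 m/s and horizontal distance between scoop and mat below 0.05 m and angle between scoop's own z axis and vertical below 0.12 rad and z of scoop in the frame of mat between 0.002 and 0.012 m and linear speed of scoop below 0.02 m/s); the robot touches nothing.
It fails at once if a finger touches a bath bomb (contact force between the fingers and bomb1 above 0.3 N or contact force between the fingers and bomb2 above 0.3 N or contact force between the fingers and bomb3 above 0.3 N or contact force between the fingers and bomb4 above 0.3 N).
It fails at once if the shampoo is moved more than 40 mm (distance of shampoo from where it was at the start of the episode above 0.04 m).
It fails at once if the cream jar is moved more than 40 mm (distance of cream_jar from where it was at the start of the episode above 0.04 m).
It fails at once if the tumbler is moved more than 40 mm (distance of tumbler from where it was at the start of the episode above 0.04 m).
It also fails if it takes over 70 s, if anything falls off the work surface, if the arm or the gripper's body presses on something with over 40 N, if the wrist force passes 120 N, or if a joint passes its speed limit or range.

## Working session

There is one attempt and no reset: what is moved stays moved. The work goes in short steps, Python scripts to look and compute and a tool call to move; the robot and the scene stay as the last step left them, time stands still between calls to the robot, and variables do not carry over. Pictures are saved under pics/ and viewed, about 8 in all and at most 12, crops included, and the job is handed in when it is done.

Besides the shell and the picture viewer there is one more tool, called by a JSON object that holds its "api" and its "payload", one argument or row to a line. step_arm: Moves the arm, as the interface text tells. Its arguments: {"type":"object","properties":{"fingers":{"type":"array"},"delta_pos":{"type":"array"},"angular":{"type":"array"},"squeeze":{"type":"number"}},"required":["fingers","delta_pos","angular"]}

```bash
mkdir -p pics; ls; python3 - <<'E'
from workcell import robot
import cv2,numpy as np
print(robot.sense(), robot.tip_reach)
for n in("scene","top"):
    im=robot.snapshot(n); cv2.imwrite(f"pics/{n}0.png",im[:,:,::-1]); c=robot.calibration(n); print(n,np.round(c["K"],1).tolist(),np.round(c["extrinsics"],3).tolist())
E
```

```text
pics
{'t': 0.0, 'q': array([-1.51668346e+00,  1.04703531e-01,  9.64812447e-02,  1.56390077e+00,
        1.07698767e-05,  1.35307375e+00]), 'joint_vel': array([-0.00019525,  0.00048929, -0.00067275,  0.00116654,  0.00062122,
        0.00111293]), 'effort': array([-1.00108649e-03, -5.56935239e+01,  5.03644109e+01,  1.71633193e-02,
       -4.50500747e-04,  5.86644440e-07]), 'position': array([ 0.16108231, -0.57765788,  0.24952642]), 'orientation': array([-6.60707705e-04,  9.90777180e-01,  1.35499589e-01,  5.95729930e-05]), 'ft_force': array([ 0.37526393, -0.38718675, -0.0504925 ]), 'ft_torque': array([ 0.02056566,  0.04198987, -0.02637369]), 'gripper_width': 0.08529485968189553} 0.019
scene [[348.7, 0.0, 256.6], [0.0, 348.7, 193.3], [0.0, 0.0, 1.0]] [[0.71, 0.704, 0.014, -0.465], [0.58, -0.574, -0.579, -0.187], [-0.399, 0.419, -0.815, 1.18], [0.0, 0.0, 0.0, 1.0]]
top [[349.5, 0.0, 251.9], [0.0, 349.5, 191.2], [0.0, 0.0, 1.0]] [[0.018, -1.0, 0.016, 0.097], [-0.998, -0.019, -0.062, 0.516], [0.062, -0.014, -0.998, 1.206], [0.0, 0.0, 0.0, 1.0]]
```

View pics/top0.png

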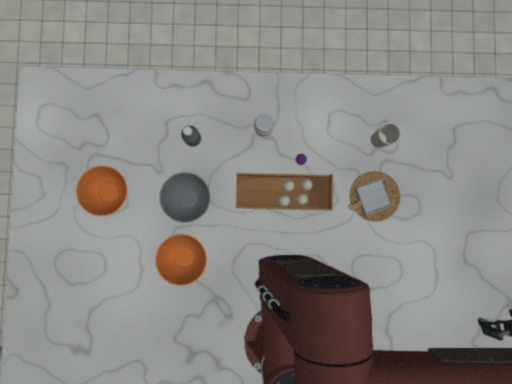

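View pics/scene0.png

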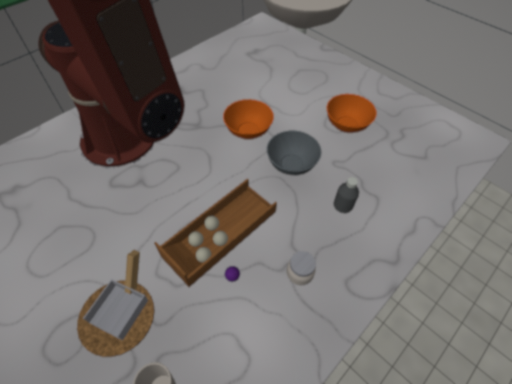

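Top view: grey bowl is at (185,197), with orange look-alikes at (102,190) and (181,260) to be left alone. The white bombs are at (289,185), (307,184), (285,201) and (303,199), with a purple look-alike at (301,159). The tub is centred at (285,192), with the ramp and end board on the right. The scoop stands on the mat at (374,196), handle to the left.

```bash
cat > h.py <<'E'
from workcell import robot
import cv2,numpy as np
def ray(name,px,cal=None):
    c=cal or robot.calibration(name);K=c["K"];E=np.array(c["extrinsics"]);R=E[:3,:3];t=E[:3,3]
    return -R.T@t, R.T@np.linalg.solve(K,np.array([px[0],px[1],1.]))
def plane(name,px,z,cal=None):
    o,d=ray(name,px,cal);return o+d*(z-o[2])/d[2]
def proj(name,p,cal=None):
    c=cal or robot.calibration(name);E=np.array(c["extrinsics"]);q=c["K"]@(E[:3,:3]@np.asarray(p)+E[:3,3]);return q[:2]/q[2]
def blobs(m,amin=15):
    n,l,s,c=cv2.connectedComponentsWithStats(m.astype(np.uint8));return [(c[i].round(1),s[i]) for i in range(1,n) if s[i][4]>=amin]
E
python3 - <<'E'
from h import *
im=cv2.imread("pics/top0.png");hsv=cv2.cvtColor(im,cv2.COLOR_BGR2HSV)
h,s,v=cv2.split(hsv)
def show(n,m,z,rng):
    mm=np.zeros_like(h);x0,y0,x1,y1=rng;mm[y0:y1,x0:x1]=(m[y0:y1,x0:x1]*255)
    for c,st in blobs(mm>0):
        print(n,c,st,plane("top",c,z).round(4))
    return mm
show("bombs",(s<60)&(v>150),.026,(240,176,330,208))
m=show("tub",(s>90)&(h>3)&(h<25),.05,(225,165,340,218))
c=max(cv2.findContours(m,0,2)[0],key=cv2.contourArea);r=cv2.minAreaRect(c);b=cv2.boxPoints(r);print(r)
for p in b: print(p,plane("top",p,.05).round(4),plane("top",p,.02).round(4),plane("top",p,.08).round(4))
m=show("mat",(s>70)&(h>3)&(h<30),.006,(342,165,405,225))
c=max(cv2.findContours(m,0,2)[0],key=cv2.contourArea);print(cv2.minEnclosingCircle(c))
m=show("bowl",(s>15)&(v<120),.07,(155,165,215,228))
c=max(cv2.findContours(m,0,2)[0],key=cv2.contourArea);print(cv2.minEnclosingCircle(c),cv2.fitEllipse(c),plane("top",cv2.fitEllipse(c)[0],.07))
a=cv2.resize(im[165:225,230:410],None,fx=4.4,fy=4.4,interpolation=cv2.INTER_CUBIC);
sc=cv2.imread("pics/scene0.png");b=cv2.resize(sc[235:360,70:250],None,fx=4.4*.58,fy=4.4*.58,interpolation=cv2.INTER_CUBIC)
o=np.zeros((a.shape[0]+b.shape[0],a.shape[1],3),np.uint8);o[:a.shape[0]]=a;o[a.shape[0]:,:b.shape[1]]=b;print(o.shape);cv2.imwrite("pics/crop.png",o)
E
```

```text
bombs [290.  185.5] [288 183   5   6  26] [ 0.5358 -0.0252  0.026 ]
bombs [308.1 184.7] [306 182   5   6  24] [ 0.5398 -0.0882  0.026 ]
bombs [303.6 198.8] [301 196   6   6  24] [ 0.4905 -0.073   0.026 ]
bombs [285.2 200.6] [283 198   5   6  25] [ 0.4831 -0.0091  0.026 ]
tub [282.2 191. ] [ 236  174   97   36 2762] [0.5146 0.0041 0.05  ]
((284.1766662597656, 191.2530517578125), (95.83059692382812, 34.115623474121094), 0.9877604246139526)
[235.97443 207.48233] [0.4558 0.16   0.05  ] [0.4562 0.1609 0.02  ] [0.4553 0.1591 0.08  ]
[236.56256 173.37177] [0.5718 0.1604 0.05  ] [0.5751 0.1613 0.02  ] [0.5684 0.1595 0.08  ]
[332.3789  175.02377] [ 0.5726 -0.1669  0.05  ] [ 0.576  -0.1742  0.02  ] [ 0.5692 -0.1595  0.08  ]
[331.79077 209.13434] [ 0.4562 -0.1653  0.05  ] [ 0.4566 -0.1726  0.02  ] [ 0.4557 -0.158   0.08  ]
mat [375.8 194.7] [ 349  171   51   50 1049] [ 0.5107 -0.3321  0.006 ]
((373.0441589355469, 196.67259216308594), 26.168350219726562)
bowl [184.4 196.8] [ 160  173   50   49 1881] [0.4878 0.3314 0.07  ]
((184.6774139404297, 196.89031982421875), 25.017385482788086) ((184.51483154296875, 196.81515502929688), (47.932106018066406, 48.83737564086914), 51.79139709472656) [0.48776711 0.33103917 0.07      ]
(583, 792, 3)
```

View pics/crop.png

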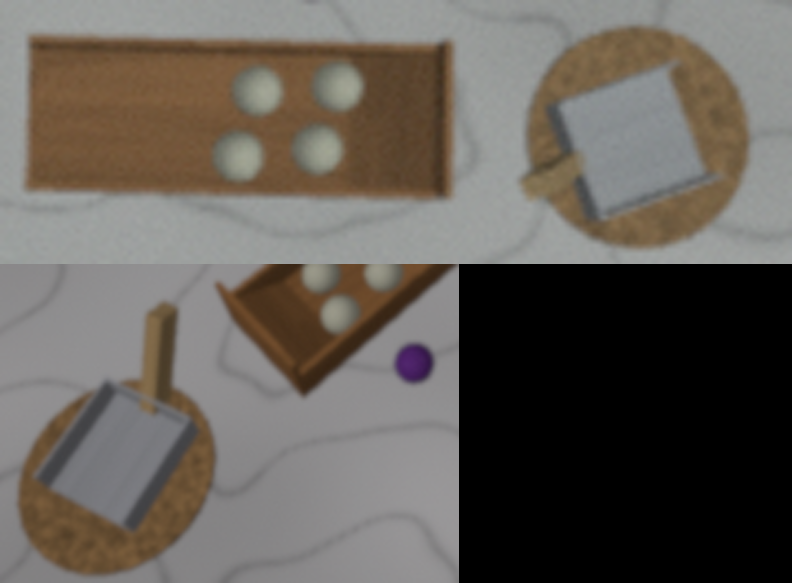

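The crop shows the scoop upright on the mat with its open front at lower right (695,124) and its handle at left (530,188). The tub's ramp end is on the right. I'll move over the scoop handle, turn the jaws and look with the wrist camera.

{"api": "step_arm", "payload": {
  "fingers": [85, 85, 85, 85, 85, 85, 85, 85, 85, 85],
  "delta_pos": [
    [35, 28, 0],
    [35, 28, 0],
    [35, 28, 0],
    [35, 28, 0],
    [35, 28, 0],
    [35, 28, 0],
    [35, 28, 0],
    [35, 28, 0],
    [35, 28, 0],
    [0, 0, 0]
  ],
  "angular": [
    [0, 0, 0.176],
    [0, 0, 0.176],
    [0, 0, 0.176],
    [0, 0, 0.176],
    [0, 0, 0.176],
    [0, 0, 0.176],
    [0, 0, 0.176],
    [0, 0, 0.176],
    [0, 0, 0.176],
    [0, 0, 0]
  ]
}}

```text
t: 1.35
position: [0.4777, -0.3238, 0.2499]
orientation: [-0.0, 0.597, 0.802, 0.0]
ft_force: [-0.0, -0.3, -0.7]
gripper_width: 0.0847
```

```bash
python3 - <<'E'
from h import *
s=robot.sense();print(s["t"],s["q"].round(3),s["position"].round(4),s["orientation"].round(4))
c=robot.calibration("wrist");np.savez("w1.npz",K=c["K"],E=c["extrinsics"])
im=robot.snapshot("wrist");cv2.imwrite("pics/w1.png",im[:,:,::-1])
E=np.array(c["extrinsics"]);print(c["K"].round(1).tolist(),E.round(3).tolist(),(-E[:3,:3].T@E[:3,3]).round(3))
E
```

```text
1.35 [-8.220e-01  3.500e-02  2.400e-02  1.561e+00  1.000e-03  4.580e-01] [ 0.4777 -0.3238  0.2499] [-3.000e-04  5.973e-01  8.020e-01  3.000e-04]
[[294.8, 0.0, 247.0], [0.0, 294.8, 192.9], [0.0, 0.0, 1.0]] [[0.958, 0.287, 0.0, -0.365], [0.272, -0.909, 0.316, -0.464], [0.091, -0.303, -0.949, 0.238], [0.0, 0.0, 0.0, 1.0]] [ 0.454 -0.245  0.373]
```

View pics/w1.png

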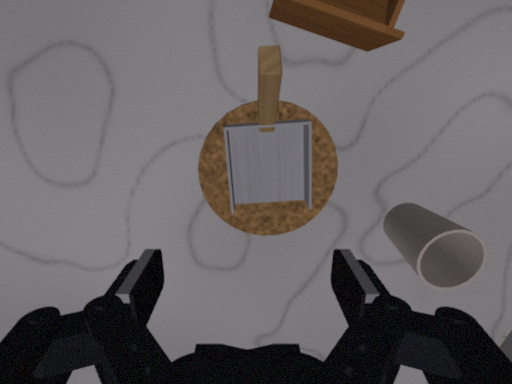

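The scoop stands on the mat with its pan corners near (224,127), (311,122), (311,209) and (233,213), and its handle top at about (269,55). The tumbler is at (440,250). Casting rays needs a closer crop.

```bash
python3 - <<'E'
from h import *
im=cv2.imread("pics/w1.png");a=cv2.resize(im[35:225,210:330],None,fx=4,fy=3.15*4/3.15*0.78,interpolation=cv2.INTER_CUBIC)
a=cv2.resize(im[35:225,210:330],None,fx=3.15,fy=3.15,interpolation=cv2.INTER_CUBIC)
cv2.imwrite("pics/c1.png",cv2.convertScaleAbs(a,alpha=1.5));print(a.shape)
z=np.load("w1.npz");cal=dict(K=z["K"],extrinsics=z["E"])
hsv=cv2.cvtColor(im,cv2.COLOR_BGR2HSV);h,s,v=cv2.split(hsv)
m=((s>80)&(h>5)&(h<30)).astype(np.uint8)*255;m[:90]=0
c=max(cv2.findContours(m,0,2)[0],key=cv2.contourArea);e=cv2.fitEllipse(cv2.convexHull(c));print(e,plane("wrist",e[0],.006,cal))
E
```

```text
(598, 378, 3)
((267.4271240234375, 164.98013305664062), (136.4778289794922, 141.76812744140625), 12.212113380432129) [ 0.50335168 -0.31916038  0.006     ]
```

View pics/c1.png

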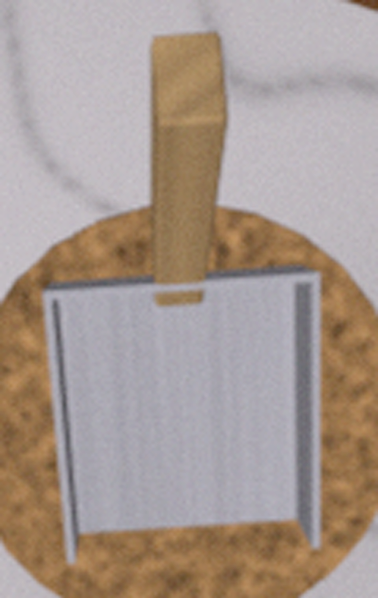

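```bash
python3 - <<'E'
from h import *
z=np.load("w1.npz");cal=dict(K=z["K"],extrinsics=z["E"])
P=lambda p,zz:plane("wrist",(210+p[0]/3.15-.3,35+p[1]/3.15-.3),zz,cal)
BL,BR,FL,FR=[P(p,.042) for p in[(46,288),(320,272),(70,562),(317,548)]]
print(BL,BR,FL,FR)
for a,b in((BL,BR),(FL,FR),(BL,FL),(BR,FR)): d=b-a;print(np.hypot(*d[:2]).round(4),np.degrees(np.arctan2(d[1],d[0])).round(2))
pc=(BL+BR+FL+FR)/4;print("centre",pc)
top=P((188,79),.1176);print("top",top)
d=(pc-top)[:2];print(np.hypot(*d),np.degrees(np.arctan2(d[1],d[0])))
fl,fr=P((80,533),.009),P((300,520),.009);print((fl+fr)/2)
# top-camera cross-check
T=lambda p,zz:plane("top",(230+p[0]/4.4-.4,165+p[1]/4.4-.4),zz)
print("topcam", np.mean([T(p,.042) for p in[(715,180),(675,68),(550,105),(598,215)]],0))
E
```

```text
[ 0.43966627 -0.28395114  0.042     ] [ 0.52938761 -0.25143644  0.042     ] [ 0.47565776 -0.38088183  0.042     ] [ 0.56455038 -0.34827438  0.042     ]
0.0954 19.92
0.0947 20.14
0.1034 -69.63
0.103 -70.04
centre [ 0.50231551 -0.31613595  0.042     ]
top [ 0.4636549  -0.21512121  0.1176    ]
0.10816015955091887 -69.05703188953609
[ 0.52132728 -0.3647242   0.009     ]
topcam [ 0.50107077 -0.3118685   0.042     ]
```

{"api": "step_arm", "payload": {
  "fingers": [85, 85, 60, 60, 60],
  "delta_pos": [
    [-7, 44, 0],
    [-7, 44, 0],
    [-7, 44, 0],
    [0, 0, -55],
    [0, 0, 0]
  ],
  "angular": [
    [0, 0, 0.06],
    [-0.164, -0.06, 0],
    [-0.164, -0.06, 0],
    [0, 0, 0],
    [0, 0, 0]
  ]
}}

```text
t: 2.02
position: [0.4554, -0.2094, 0.1926]
orientation: [0.109, 0.569, 0.811, -0.082]
ft_force: [-0.6, 0.4, 0.5]
gripper_width: 0.0599
```

```bash
cat >> h.py <<'E'
from scipy.spatial.transform import Rotation as Ro
def st():
    s=robot.sense();q=s["orientation"];R=Ro.from_quat([q[1],q[2],q[3],q[0]]).as_matrix()
    print("t",s["t"],"q",s["q"].round(2),"p",(s["position"]*1e3).round(1),"w",round(s["gripper_width"]*1e3,1),"f",s["ft_force"].round(1),"M",s["ft_torque"].round(2));return s,R
E
python3 - <<'E'
from h import *
s,R=st();print(R.round(3));g=np.array([.470,-.2277,.0916]);print("to grip mm",((g-s["position"])*1e3).round(1))
E
```

```text
t 2.025 q [-0.6  -0.46 -0.53  1.28 -0.17  0.61] p [ 455.4 -209.4  192.6] w 59.9 f [-0.6  0.4  0.5] M [ 0.22  0.11 -0.01]
[[-0.328  0.941  0.084]
 [ 0.905  0.338 -0.257]
 [-0.27  -0.008 -0.963]]
to grip mm [  14.6  -18.3 -101. ]
```

{"api": "step_arm", "payload": {
  "fingers": [60, 60, 60, 60],
  "delta_pos": [
    [4, 4, 0],
    [4, -7, -34],
    [3, -8, -34],
    [3, -7, -33]
  ],
  "angular": [
    [-0.07, -0.026, 0],
    [0, 0, 0],
    [0, 0, 0],
    [0, 0, 0]
  ]
}}

```text
t: 2.52
position: [0.4726, -0.231, 0.0967]
orientation: [0.143, 0.567, 0.805, -0.103]
ft_force: [0.5, 0.0, -0.7]
gripper_width: 0.0602
```

```bash
python3 - <<'E'
from h import *
s,R=st();print(R.round(3));g=np.array([.470,-.2277,.0916]);print("to grip mm",((g-s["position"])*1e3).round(1))
E
```

```text
t 2.525 q [-0.59 -0.42 -0.7   1.01 -0.21  0.61] p [ 472.6 -231.    96.7] w 60.2 f [ 0.5  0.  -0.7] M [ 0.29  0.13 -0.01]
[[-0.316  0.942  0.114]
 [ 0.883  0.336 -0.328]
 [-0.347 -0.003 -0.938]]
to grip mm [-2.6  3.3 -5.1]
```

{"api": "step_arm", "payload": {
  "fingers": [60, 15, 10, 10, 10, 10],
  "delta_pos": [
    [-3, 3, -5],
    [0, 0, 0],
    [0, 0, 0],
    [0, 0, 0],
    [0, 0, 0],
    [0, 0, 0]
  ],
  "angular": [
    [0, 0, 0],
    [0, 0, 0],
    [0, 0, 0],
    [0, 0, 0],
    [0, 0, 0],
    [0, 0, 0]
  ],
  "squeeze": 110
}}

```text
t: 3.28
position: [0.47, -0.2262, 0.0929]
orientation: [0.144, 0.565, 0.805, -0.103]
ft_force: [-2.8, 2.6, 8.1]
gripper_width: 0.0168
```

```bash
python3 - <<'E'
from h import *
s,R=st();print(R.round(3))
E
```

```text
t 3.275 q [-0.58 -0.44 -0.72  1.   -0.21  0.61] p [ 470.  -226.2   92.9] w 16.8 f [-2.8  2.6  8.1] M [ 0.31  0.31 -0.24]
[[-0.319  0.941  0.116]
 [ 0.881  0.339 -0.329]
 [-0.349 -0.003 -0.937]]
```

```bash
cat >> h.py <<'E'
def Tt(s):
    q=s["orientation"];T=np.eye(4);T[:3,:3]=Ro.from_quat([q[1],q[2],q[3],q[0]]).as_matrix();T[:3,3]=s["position"];return T
def scoop(v=1):
    s,R=st();S=Tt(s)@np.load("G.npy")
    x,z=S[:3,0],S[:3,2];e=dict(c=(S[:3,3]*1e3).round(1),yaw=np.degrees(np.arctan2(x[1],x[0])).round(2),lipup=np.degrees(np.arcsin(x[2])).round(2),roll=np.degrees(np.arcsin(S[2,1])).round(2),lip=((S@[.0515,0,0,1])[:3]*1e3).round(1))
    if v: print(e)
    return S
E
python3 - <<'E'
from h import *
s=robot.sense();T=Tt(s);yaw=np.radians(-70.0)
S=np.eye(4);S[:3,:3]=Ro.from_euler("z",yaw).as_matrix();S[:3,3]=[.5025,-.3165,.006]
np.save("G.npy",np.linalg.inv(T)@S);scoop()
E
```

```text
t 3.275 q [-0.58 -0.44 -0.72  1.   -0.21  0.61] p [ 470.  -226.2   92.9] w 16.8 f [-2.8  2.6  8.1] M [ 0.31  0.31 -0.24]
{'c': array([ 502.5, -316.5,    6. ]), 'yaw': np.float64(-70.0), 'lipup': np.float64(-0.0), 'roll': np.float64(0.0), 'lip': array([ 520.1, -364.9,    6. ])}
```

{"api": "step_arm", "payload": {
  "fingers": [10, 10, 10, 10, 10, 10],
  "delta_pos": [
    [0, 0, 20],
    [0, 0, 40],
    [0, 0, 45],
    [4, 20, 20],
    [4, 35, 0],
    [4, 35, 0]
  ],
  "angular": [
    [0, 0, 0],
    [0, 0, 0],
    [0, 0, 0],
    [0, 0, -0.05],
    [0, 0, -0.06],
    [0, 0, -0.06]
  ]
}}

```text
t: 4.03
position: [0.4813, -0.1347, 0.2167]
orientation: [0.134, 0.633, 0.754, -0.114]
ft_force: [0.0, 0.3, -3.4]
gripper_width: 0.0168
```

```bash
python3 - <<'E'
from h import *
scoop()
im=robot.snapshot("wrist");cv2.imwrite("pics/w2.png",im[:,:,::-1])
E
```

```text
t 4.025 q [-0.36 -0.39 -0.45  1.33 -0.3   1.01] p [ 481.3 -134.7  216.7] w 16.8 f [ 0.   0.3 -3.4] M [0.64 0.07 0.  ]
{'c': array([ 497.8, -229.1,  129.6]), 'yaw': np.float64(-79.88), 'lipup': np.float64(-0.12), 'roll': np.float64(0.0), 'lip': array([ 506.8, -279.8,  129.5])}
```

View pics/w2.png

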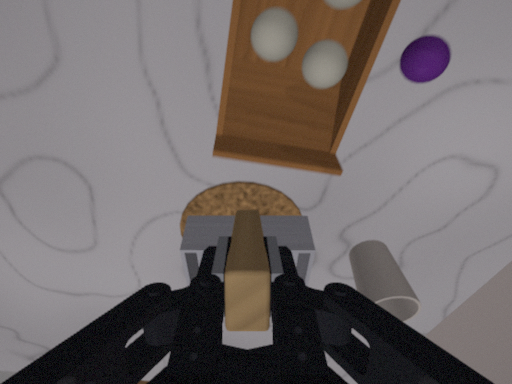

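The scoop is held firmly and its handle lies between the fingers, with the tub ahead at (280,100). I'll carry it over the tub.

{"api": "step_arm", "payload": {
  "fingers": [10, 10, 10, 10, 10, 10, 10, 10, 10],
  "delta_pos": [
    [4, 38, 0],
    [4, 38, 0],
    [4, 38, 0],
    [4, 38, 0],
    [4, 38, 0],
    [4, 38, 0],
    [4, 37, 0],
    [4, 34, 0],
    [0, 0, 0]
  ],
  "angular": [
    [0, 0, -0.022],
    [0, 0, -0.022],
    [0, 0, -0.022],
    [0, 0, -0.022],
    [0, 0, -0.022],
    [0, 0, -0.022],
    [0, 0, -0.022],
    [0, 0, -0.022],
    [0, 0, 0]
  ]
}}

```text
t: 5.2
position: [0.5133, 0.1655, 0.2156]
orientation: [0.123, 0.695, 0.697, -0.125]
ft_force: [-0.5, -0.6, -1.7]
gripper_width: 0.0171
```

```bash
python3 - <<'E'
from h import *
scoop()
for n in("top","scene","wrist"): cv2.imwrite(f"pics/{n}3.png",robot.snapshot(n)[:,:,::-1])
w=robot.calibration("wrist");np.savez("w3.npz",K=w["K"],E=w["extrinsics"])
t=cv2.imread("pics/top3.png")[150:230,220:350];t=cv2.resize(t,None,fx=4,fy=4,interpolation=2)
c=cv2.imread("pics/wrist3.png");o=np.zeros((320+280,800,3),np.uint8);o[:320,:520]=t;sc=cv2.imread("pics/scene3.png")[130:290,140:300];o[320:,:280]=cv2.resize(sc,(280,280),interpolation=2);o[320:,300:672]=cv2.resize(c,(372,280),interpolation=3);cv2.imwrite("pics/o3.png",o)
E
```

```text
t 5.2 q [ 0.25  0.07 -0.03  1.56 -0.34  1.83] p [513.3 165.5 215.6] w 17.1 f [-0.5 -0.6 -1.7] M [0.61 0.01 0.04]
{'c': array([513.3,  69.8, 128.4]), 'yaw': np.float64(-89.68), 'lipup': np.float64(-0.19), 'roll': np.float64(-0.09), 'lip': array([513.6,  18.3, 128.2])}
```

View pics/o3.png

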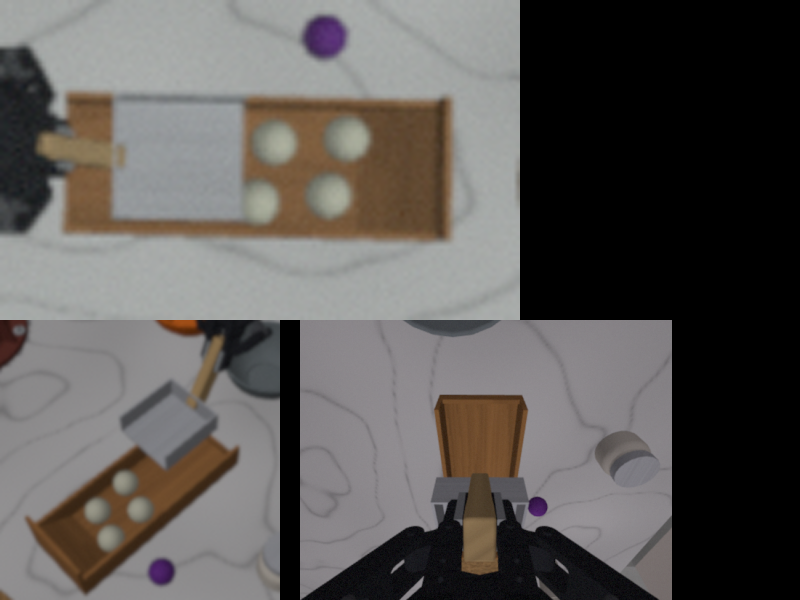

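The scoop is over the empty half of the tub, clear of the bombs at crop pixels (275,142), (346,139), (330,195) and (262,201). I'll check the sideways alignment with the top camera.

```bash
python3 - <<'E'
from h import *
g=cv2.cvtColor(cv2.imread("pics/top3.png"),cv2.COLOR_BGR2Lab).astype(int)
hsv=cv2.cvtColor(cv2.imread("pics/top3.png"),cv2.COLOR_BGR2HSV).astype(int)
for u in(255,262,270,278): print(u,[tuple(hsv[v,u,1:]) for v in list(range(171,179))],[tuple(hsv[v,u,1:]) for v in range(201,212)])
def T(p,z): return plane("top",(220+p[0]/4-.4,150+p[1]/4-.4),z)
for z in(.128,.164): print(z,[T((180,y),z)[:2].round(4) for y in(97,221)])
print([T((180,y),.05)[:2].round(4) for y in(94,235)], [T((244,y),.128).round(4) for y in(110,200)])
E
```

```text
255 [(np.int64(4), np.int64(173)), (np.int64(2), np.int64(165)), (np.int64(7), np.int64(142)), (np.int64(13), np.int64(120)), (np.int64(9), np.int64(138)), (np.int64(11), np.int64(157)), (np.int64(11), np.int64(156)), (np.int64(10), np.int64(157))] [(np.int64(8), np.int64(153)), (np.int64(11), np.int64(156)), (np.int64(8), np.int64(154)), (np.int64(6), np.int64(135)), (np.int64(90), np.int64(113)), (np.int64(129), np.int64(119)), (np.int64(118), np.int64(127)), (np.int64(67), np.int64(133)), (np.int64(11), np.int64(144)), (np.int64(5), np.int64(163)), (np.int64(6), np.int64(170))]
262 [(np.int64(7), np.int64(171)), (np.int64(3), np.int64(168)), (np.int64(7), np.int64(151)), (np.int64(8), np.int64(123)), (np.int64(6), np.int64(132)), (np.int64(10), np.int64(156)), (np.int64(8), np.int64(158)), (np.int64(8), np.int64(157))] [(np.int64(7), np.int64(153)), (np.int64(10), np.int64(152)), (np.int64(5), np.int64(152)), (np.int64(8), np.int64(136)), (np.int64(87), np.int64(114)), (np.int64(125), np.int64(118)), (np.int64(120), np.int64(125)), (np.int64(68), np.int64(135)), (np.int64(12), np.
[... 784 characters left out ...]
)), (np.int64(12), np.int64(127)), (np.int64(10), np.int64(157)), (np.int64(10), np.int64(159)), (np.int64(11), np.int64(160))] [(np.int64(8), np.int64(152)), (np.int64(10), np.int64(150)), (np.int64(10), np.int64(151)), (np.int64(6), np.int64(139)), (np.int64(54), np.int64(113)), (np.int64(119), np.int64(114)), (np.int64(128), np.int64(120)), (np.int64(100), np.int64(128)), (np.int64(37), np.int64(139)), (np.int64(3), np.int64(153)), (np.int64(7), np.int64(148))]
0.128 [array([0.5632, 0.0688]), array([0.4646, 0.0673])]
0.164 [array([0.5592, 0.0706]), array([0.4638, 0.0691])]
[array([0.5746, 0.0649]), array([0.4546, 0.063 ])] [array([0.5539, 0.0177, 0.128 ]), array([0.4822, 0.0168, 0.128 ])]
```

{"api": "step_arm", "payload": {
  "fingers": [10, 10, 10, 10, 10, 10],
  "delta_pos": [
    [2, 0, 0],
    [0, 2, -35],
    [0, 2, -35],
    [0, 0, -25],
    [0, 0, -15],
    [0, 0, 0]
  ],
  "angular": [
    [0.03, 0, 0],
    [0, 0, 0],
    [0, 0, 0],
    [0, 0, 0],
    [0, 0, 0],
    [0, 0, 0]
  ]
}}

```text
t: 6.1
position: [0.5147, 0.1667, 0.1052]
orientation: [0.112, 0.698, 0.698, -0.116]
ft_force: [0.9, 0.6, -2.0]
gripper_width: 0.0166
```

```bash
python3 -c "
from h import *
scoop()"
```

```text
t 6.1 q [ 0.24  0.1  -0.2   1.35 -0.31  1.82] p [514.7 166.7 105.2] w 16.6 f [ 0.9  0.6 -2. ] M [ 0.59  0.08 -0.01]
{'c': array([514.4,  73.7,  15.2]), 'yaw': np.float64(-89.87), 'lipup': np.float64(-1.88), 'roll': np.float64(-0.14), 'lip': array([514.5,  22.2,  13.5])}
```

{"api": "step_arm", "payload": {
  "fingers": [10, 10, 10, 10],
  "delta_pos": [
    [0, 0, -4],
    [0, 0, -2],
    [0, 0, -2],
    [0, 0, 0]
  ],
  "angular": [
    [0, 0, 0],
    [0, 0, 0],
    [0, 0, 0],
    [0, 0, 0]
  ]
}}

```text
t: 6.6
position: [0.5153, 0.1673, 0.0979]
orientation: [0.113, 0.698, 0.698, -0.115]
ft_force: [0.0, 0.6, -2.0]
gripper_width: 0.0167
```

```bash
python3 -c "
from h import *
scoop()"
```

```text
t 6.6 q [ 0.24  0.11 -0.21  1.34 -0.31  1.82] p [515.3 167.3  97.9] w 16.7 f [ 0.   0.6 -2. ] M [ 0.47 -0.11  0.02]
{'c': array([515.2,  74.3,   7.9]), 'yaw': np.float64(-89.82), 'lipup': np.float64(-1.86), 'roll': np.float64(-0.05), 'lip': array([515.4,  22.8,   6.2])}
```

{"api": "step_arm", "payload": {
  "fingers": [10, 10, 10, 10, 10, 10, 10, 10],
  "delta_pos": [
    [0, -6, 0],
    [0, -9, 0],
    [0, -9, 0],
    [0, -9, 0],
    [0, -9, 0],
    [0, -9, 0],
    [0, -9, 0],
    [0, -9, 0]
  ],
  "angular": [
    [0, 0, 0],
    [0, 0, 0],
    [0, 0, 0],
    [0, 0, 0],
    [0, 0, 0],
    [0, 0, 0],
    [0, 0, 0],
    [0, 0, 0]
  ]
}}

```text
t: 7.6
position: [0.5152, 0.0978, 0.0977]
orientation: [0.113, 0.698, 0.698, -0.115]
ft_force: [1.5, 2.0, 0.2]
gripper_width: 0.0168
```

```bash
python3 -c "
from h import *
scoop()"
```

```text
t 7.6 q [ 0.11  0.01 -0.31  1.3  -0.32  1.69] p [515.2  97.8  97.7] w 16.8 f [1.5 2.  0.2] M [ 0.7  -0.09 -0.01]
{'c': array([515. ,   4.8,   7.7]), 'yaw': np.float64(-89.82), 'lipup': np.float64(-1.88), 'roll': np.float64(-0.06), 'lip': array([515.2, -46.7,   6.1])}
```

{"api": "step_arm", "payload": {
  "fingers": [10, 10, 10, 10, 10, 10, 10],
  "delta_pos": [
    [0, -8, 0],
    [0, -8, 0],
    [0, -8, 0],
    [0, -8, 0],
    [0, -8, 0],
    [0, -5, 0],
    [0, 0, 0]
  ],
  "angular": [
    [0, 0, 0],
    [0, 0, 0],
    [0, 0, 0],
    [0, 0, 0],
    [0, 0, 0],
    [0, 0, 0],
    [0, 0, 0]
  ]
}}

```text
t: 8.48
position: [0.515, 0.0526, 0.0975]
orientation: [0.113, 0.698, 0.698, -0.116]
ft_force: [0.5, -0.6, -1.2]
gripper_width: 0.0164
```

```bash
python3 -c "
from h import *
scoop()
for n in('top','scene'): cv2.imwrite(f'pics/{n}4.png',robot.snapshot(n)[:,:,::-1])
t=cv2.imread('pics/top4.png')[150:230,220:350];s=cv2.imread('pics/scene4.png')[170:290,140:290]
o=np.zeros((620,600,3),np.uint8);o[:320,:520]=cv2.resize(t,None,fx=4,fy=4,interpolation=2);o[320:560,:300]=cv2.resize(s,None,fx=2,fy=2,interpolation=2);cv2.imwrite('pics/o4.png',o[:560])"
```

```text
t 8.475 q [ 0.03 -0.05 -0.36  1.27 -0.32  1.6 ] p [515.   52.6  97.5] w 16.4 f [ 0.5 -0.6 -1.2] M [ 0.24 -0.19  0.04]
{'c': array([514.8, -40.5,   7.6]), 'yaw': np.float64(-89.87), 'lipup': np.float64(-1.82), 'roll': np.float64(-0.08), 'lip': array([514.9, -92. ,   6. ])}
```

View pics/o4.png

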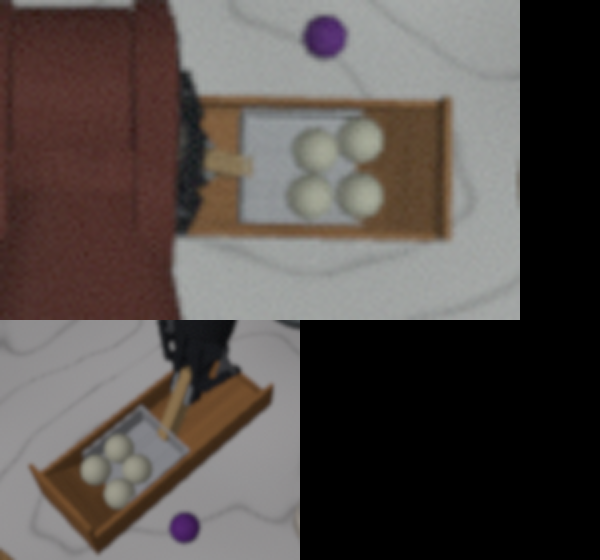

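Two bombs are already in the pan at (316,150) and (311,196). The other two sit on the lip against the ramp foot at (360,140) and (360,195). I'll push to the foot, then run the lip up the ramp while tilting back.

{"api": "step_arm", "payload": {
  "fingers": [10, 10, 10],
  "delta_pos": [
    [0, -3, 0],
    [0, -2, 0],
    [0, 0, 0]
  ],
  "angular": [
    [0, 0, 0],
    [0, 0, 0],
    [0, 0, 0]
  ]
}}

```text
t: 8.95
position: [0.5154, 0.0495, 0.0982]
orientation: [0.112, 0.697, 0.699, -0.114]
ft_force: [-1.0, 9.4, 4.7]
gripper_width: 0.0165
```

```bash
python3 -c "
from h import *
scoop()"
```

```text
t 8.95 q [ 0.02 -0.05 -0.37  1.27 -0.32  1.59] p [515.4  49.5  98.2] w 16.5 f [-1.   9.4  4.7] M [ 1.81  0.32 -0.22]
{'c': array([515.4, -43.3,   7.9]), 'yaw': np.float64(-89.76), 'lipup': np.float64(-2.01), 'roll': np.float64(-0.02), 'lip': array([515.6, -94.8,   6.1])}
```

{"api": "step_arm", "payload": {
  "fingers": [10, 10, 10, 10, 10, 10, 10],
  "delta_pos": [
    [0, 1, -1.5],
    [0, -2, -2.5],
    [0, -2, -2.5],
    [0, -3, -2.5],
    [0, -3, -2.5],
    [0, -3, -2.5],
    [0, 0, 0]
  ],
  "angular": [
    [-0.044, 0, 0],
    [-0.044, 0, 0],
    [-0.044, 0, 0],
    [-0.044, 0, 0],
    [-0.044, 0, 0],
    [-0.044, 0, 0],
    [0, 0, 0]
  ]
}}

```text
t: 9.82
position: [0.5143, 0.0367, 0.0824]
orientation: [0.202, 0.676, 0.677, -0.207]
ft_force: [-0.6, 0.2, -3.7]
gripper_width: 0.0168
```

```bash
python3 -c "
from h import *
scoop()
for n in('top','scene'): cv2.imwrite(f'pics/{n}5.png',robot.snapshot(n)[:,:,::-1])
t=cv2.imread('pics/top5.png')[150:230,220:350];s=cv2.imread('pics/scene5.png')[170:290,140:290]
o=np.zeros((620,600,3),np.uint8);o[:320,:520]=cv2.resize(t,None,fx=4,fy=4,interpolation=2);o[320:560,:300]=cv2.resize(s,None,fx=2,fy=2,interpolation=2);cv2.imwrite('pics/o5.png',o[:560])"
```

```text
t 9.825 q [ 0.12  0.07 -0.33  1.25 -0.58  1.72] p [514.3  36.7  82.4] w 16.8 f [-0.6  0.2 -3.7] M [ 1.29 -0.03  0.02]
{'c': array([514. , -76.6,  19.7]), 'yaw': np.float64(-89.75), 'lipup': np.float64(13.22), 'roll': np.float64(-0.26), 'lip': array([ 514.3, -126.8,   31.5])}
```

View pics/o5.png

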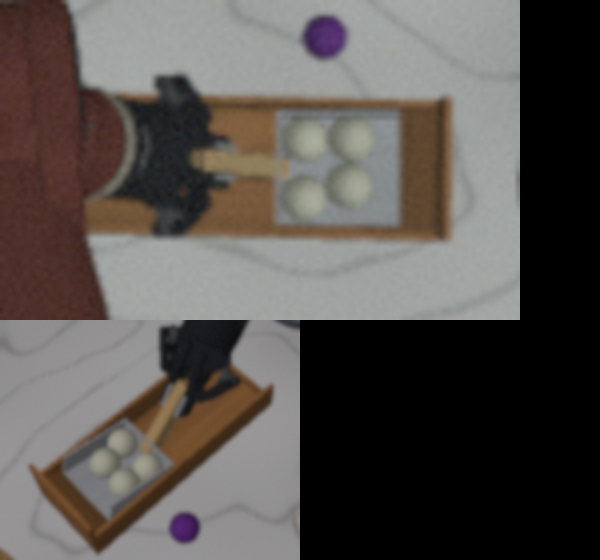

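All four bombs are in the pan against its back wall: (304,138), (351,138), (304,199) and (349,186). The force reading matches the loaded weight. I'll lift, adding a bit of back-tilt.

{"api": "step_arm", "payload": {
  "fingers": [10, 10, 10, 10, 10, 10, 10, 10, 10, 10],
  "delta_pos": [
    [0, 0, 8],
    [0, 0, 18],
    [0, 0, 28],
    [0, 0, 35],
    [0, 0, 30],
    [0, 0, 20],
    [0, 5, 5],
    [-3, 12, 0],
    [-6, 20, 0],
    [-9, 28, 0]
  ],
  "angular": [
    [0, 0, 0],
    [-0.03, 0, 0],
    [-0.03, 0, 0],
    [-0.03, 0, 0],
    [0, 0, 0],
    [0, 0, 0],
    [0, 0, 0],
    [0, 0, 0.03],
    [0, 0, 0.05],
    [0, 0, 0.05]
  ]
}}

```text
t: 11.18
position: [0.4961, 0.1022, 0.2261]
orientation: [0.248, 0.621, 0.71, -0.221]
ft_force: [-0.6, 0.0, -4.6]
gripper_width: 0.0169
```

```bash
python3 -c "
from h import *
scoop()"
```

```text
t 11.175 q [ 0.29  0.01 -0.16  1.54 -0.67  1.78] p [496.1 102.2 226.1] w 16.9 f [-0.6  0.  -4.6] M [1.43 0.12 0.07]
{'c': array([511.4, -15.3, 173.9]), 'yaw': np.float64(-82.2), 'lipup': np.float64(18.41), 'roll': np.float64(-0.26), 'lip': array([518.1, -63.7, 190.2])}
```

{"api": "step_arm", "payload": {
  "fingers": [10, 10, 10, 10, 10, 10, 10, 10, 10, 10],
  "delta_pos": [
    [-9, 33, 0],
    [-10, 36, 0],
    [-11, 38, 0],
    [-11, 38, 0],
    [-12, 38, 0],
    [-12, 38, 0],
    [-12, 38, 0],
    [-12, 35, 0],
    [-12, 28, 0],
    [-12, 20, 0]
  ],
  "angular": [
    [0, 0, 0.047],
    [0, 0, 0.047],
    [0, 0, 0.047],
    [0, 0, 0.047],
    [0, 0, 0.047],
    [0, 0, 0.047],
    [0, 0, 0.047],
    [0, 0, 0.047],
    [0, 0, 0.047],
    [0, 0, 0.047]
  ]
}}

```text
t: 12.42
position: [0.3824, 0.4446, 0.2257]
orientation: [0.293, 0.438, 0.835, -0.157]
ft_force: [-0.1, -0.8, -4.7]
gripper_width: 0.0169
```

```bash
python3 -c "
from h import *
scoop()"
```

```text
t 12.425 q [ 0.93  0.39  0.25  1.7  -0.63  1.98] p [382.4 444.6 225.7] w 16.9 f [-0.1 -0.8 -4.7] M [ 1.15  0.82 -0.  ]
{'c': array([449.5, 346.9, 173.6]), 'yaw': np.float64(-55.17), 'lipup': np.float64(18.44), 'roll': np.float64(-0.28), 'lip': array([477.4, 306.8, 189.9])}
```

{"api": "step_arm", "payload": {
  "fingers": [10, 10, 10, 10, 10],
  "delta_pos": [
    [-1, 15, -10],
    [-2, 17, -20],
    [-2, 13, -20],
    [-1, 4, -10],
    [0, 0, 0]
  ],
  "angular": [
    [0, 0, 0],
    [0, 0, 0],
    [0, 0, 0],
    [0, 0, 0],
    [0, 0, 0]
  ]
}}

```text
t: 13.05
position: [0.3773, 0.4919, 0.1662]
orientation: [0.293, 0.439, 0.835, -0.158]
ft_force: [1.3, -0.0, -3.1]
gripper_width: 0.0168
```

```bash
python3 -c "
from h import *
scoop()
for n in('top','scene'): cv2.imwrite(f'pics/{n}6.png',robot.snapshot(n)[:,:,::-1])
t=cv2.imread('pics/top6.png')[140:250,100:260];s=cv2.imread('pics/scene6.png')[80:220,190:350]
o=np.zeros((600,480,3),np.uint8);o[:330]=cv2.resize(t,None,fx=3,fy=3,interpolation=2);o[330:,:308]=cv2.resize(s,(308,270),interpolation=2);cv2.imwrite('pics/o6.png',o)"
```

```text
t 13.05 q [ 0.97  0.55  0.36  1.67 -0.62  2.04] p [377.3 491.9 166.2] w 16.8 f [ 1.3 -0.  -3.1] M [1.16 0.69 0.03]
{'c': array([444.1, 394. , 114.2]), 'yaw': np.float64(-55.33), 'lipup': np.float64(18.47), 'roll': np.float64(-0.27), 'lip': array([471.9, 353.8, 130.5])}
```

View pics/o6.png

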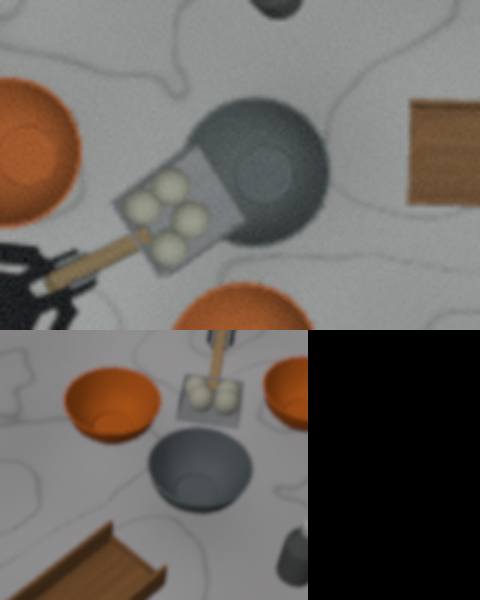

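All four bombs are still in the pan at top-view crop pixels (143,207), (170,187), (189,219) and (168,248). The lip is over the grey bowl, whose centre is (258,170). I'll tip gently.

{"api": "step_arm", "payload": {
  "fingers": [10, 10, 10, 10, 10, 10, 10, 10, 10],
  "delta_pos": [
    [4, -5, 3],
    [4, -5, 3],
    [4, -5, 4],
    [4, -5, 10],
    [4, -6, 10],
    [0, 0, 0],
    [0, 0, 0],
    [0, 0, 0],
    [0, 0, 0]
  ],
  "angular": [
    [0.088, 0.061, 0],
    [0.088, 0.061, 0],
    [0.088, 0.061, 0],
    [0.058, 0.04, 0],
    [0.058, 0.04, 0],
    [0, 0, 0],
    [0, 0, 0],
    [0, 0, 0],
    [0, 0, 0]
  ]
}}

```text
t: 14.28
position: [0.3976, 0.4666, 0.1971]
orientation: [0.094, 0.463, 0.88, -0.053]
ft_force: [0.1, -0.4, -2.4]
gripper_width: 0.0167
```

```bash
python3 -c "
from h import *
scoop()
im=robot.snapshot('top')[:,:,::-1].copy();cv2.imwrite('pics/top7.png',im)
h,s,v=cv2.split(cv2.cvtColor(im,cv2.COLOR_BGR2HSV))
cv2.imwrite('pics/o7.png',cv2.resize(im[140:250,100:260],None,fx=4,fy=4,interpolation=2))"
```

```text
t 14.275 q [ 0.75  0.22  0.12  1.51 -0.21  1.72] p [397.6 466.6 197.1] w 16.7 f [ 0.1 -0.4 -2.4] M [0.42 0.26 0.03]
{'c': array([444.1, 398. ,  97.7]), 'yaw': np.float64(-55.38), 'lipup': np.float64(-8.02), 'roll': np.float64(-0.24), 'lip': array([473.1, 356. ,  90.5])}
```

View pics/o7.png

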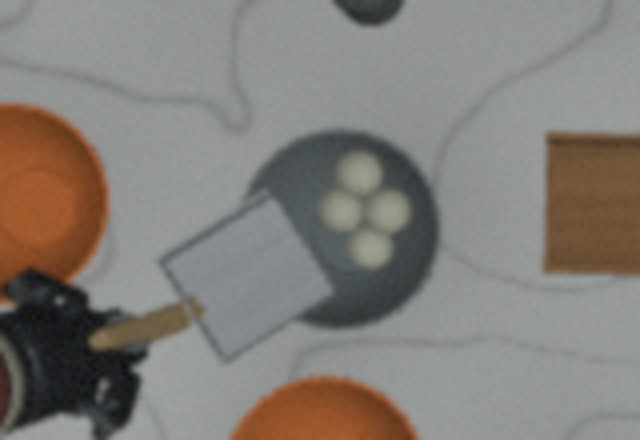

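All four bombs lie together in the grey bowl at (360,172), (343,211), (388,211) and (372,248), and the pan is empty. I'll take the scoop back.

{"api": "step_arm", "payload": {
  "fingers": [10, 10, 10, 10, 10, 10, 10, 10, 10, 10],
  "delta_pos": [
    [0, 0, 25],
    [0, 0, 35],
    [5, -20, 0],
    [10, -40, 0],
    [11, -45, 0],
    [11, -45, 0],
    [11, -45, 0],
    [11, -45, 0],
    [11, -45, 0],
    [11, -45, 0]
  ],
  "angular": [
    [-0.058, -0.04, 0],
    [-0.058, -0.04, 0],
    [0, 0, 0],
    [0, 0, -0.03],
    [0, 0, -0.03],
    [0, 0, -0.03],
    [0, 0, -0.03],
    [0, 0, -0.03],
    [0, 0, -0.03],
    [0, 0, -0.03]
  ]
}}

```text
t: 15.58
position: [0.4792, 0.135, 0.2577]
orientation: [0.146, 0.547, 0.818, -0.101]
ft_force: [1.0, -0.3, -2.5]
gripper_width: 0.0167
```

{"api": "step_arm", "payload": {
  "fingers": [10, 10, 10, 10, 10, 10, 10, 10, 10, 10],
  "delta_pos": [
    [6, -45, 0],
    [3, -45, 0],
    [0, -45, 0],
    [-5, -45, 0],
    [-5, -45, 0],
    [-5, -45, 0],
    [-5, -30, 0],
    [-5, -20, 0],
    [0, -10, 0],
    [0, 0, 0]
  ],
  "angular": [
    [0, 0, -0.01],
    [0, 0, -0.01],
    [0, 0, -0.01],
    [0, 0, 0],
    [0, 0, 0],
    [0, 0, 0],
    [0, 0, 0],
    [0, 0, 0],
    [0, 0, 0],
    [0, 0, 0]
  ]
}}

```text
t: 16.82
position: [0.4631, -0.1937, 0.2576]
orientation: [0.144, 0.56, 0.81, -0.103]
ft_force: [0.7, 0.0, -2.9]
gripper_width: 0.017
```

```bash
python3 -c "
from h import *
scoop()"
```

```text
t 16.825 q [-0.53 -0.51 -0.47  1.33 -0.23  0.65] p [ 463.1 -193.7  257.6] w 17.0 f [ 0.7  0.  -2.9] M [0.61 0.2  0.07]
{'c': array([ 496.5, -283.7,  170.6]), 'yaw': np.float64(-69.22), 'lipup': np.float64(-0.0), 'roll': np.float64(-0.2), 'lip': array([ 514.8, -331.8,  170.6])}
```

{"api": "step_arm", "payload": {
  "fingers": [10, 10, 10, 10, 10, 10, 10, 10],
  "delta_pos": [
    [4, -20, -10],
    [3, -18, -30],
    [0, 0, -40],
    [0, 0, -40],
    [0, 0, -25],
    [0, 0, -10],
    [0, 0, -3],
    [0, 0, 0]
  ],
  "angular": [
    [0, 0.003, 0],
    [0, 0, 0],
    [0, 0, 0],
    [0, 0, 0],
    [0, 0, 0],
    [0, 0, 0],
    [0, 0, 0],
    [0, 0, 0]
  ]
}}

```text
t: 17.82
position: [0.4707, -0.232, 0.1006]
orientation: [0.144, 0.559, 0.81, -0.104]
ft_force: [-0.9, -0.0, -1.8]
gripper_width: 0.0168
```

```bash
python3 -c "
from h import *
scoop()"
```

```text
t 17.825 q [-0.59 -0.44 -0.7   1.01 -0.21  0.59] p [ 470.7 -232.   100.6] w 16.8 f [-0.9 -0.  -1.8] M [ 0.62  0.21 -0.01]
{'c': array([ 504. , -322. ,   13.8]), 'yaw': np.float64(-69.17), 'lipup': np.float64(0.02), 'roll': np.float64(-0.31), 'lip': array([ 522.3, -370.1,   13.8])}
```

{"api": "step_arm", "payload": {
  "fingers": [10, 10, 10, 10],
  "delta_pos": [
    [0, 1, -4],
    [0, 1, -3],
    [0, 0, -1.5],
    [0, 0, 0]
  ],
  "angular": [
    [0, 0, 0],
    [0, 0, 0],
    [0, 0, 0],
    [0, 0, 0]
  ]
}}

```text
t: 18.32
position: [0.4709, -0.2303, 0.093]
orientation: [0.144, 0.559, 0.81, -0.104]
ft_force: [-4.0, 2.6, 8.6]
gripper_width: 0.0166
```

```bash
python3 -c "
from h import *
scoop()"
```

```text
t 18.325 q [-0.59 -0.43 -0.72  1.   -0.21  0.59] p [ 470.9 -230.3   93. ] w 16.6 f [-4.   2.6  8.6] M [ 0.41  0.54 -0.25]
{'c': array([ 504.3, -320.4,    6.3]), 'yaw': np.float64(-69.19), 'lipup': np.float64(0.1), 'roll': np.float64(-0.29), 'lip': array([ 522.6, -368.6,    6.4])}
```

On the mat, with an upward contact force of 8.6 N. Now I release and back off along the tool axis.

{"api": "step_arm", "payload": {
  "fingers": [25, 50, 60, 60, 60, 60, 60, 60, 60, 60],
  "delta_pos": [
    [0, 0, 0],
    [0, 0, 0],
    [0, 0, 0],
    [0, 0, 0],
    [-3, 8, 22],
    [-5, 13, 38],
    [-5, 13, 38],
    [-3, 20, 30],
    [-3, 40, 20],
    [0, 0, 0]
  ],
  "angular": [
    [0, 0, 0],
    [0, 0, 0],
    [0, 0, 0],
    [0, 0, 0],
    [0, 0, 0],
    [0, 0, 0],
    [0, 0, 0],
    [0, 0, 0],
    [0, 0, 0],
    [0, 0, 0]
  ]
}}

```text
t: 19.58
position: [0.452, -0.1343, 0.2413]
orientation: [0.145, 0.558, 0.81, -0.104]
ft_force: [-0.2, 0.5, 0.8]
gripper_width: 0.0601
```

```bash
python3 - <<'E'
from h import *
st()
for n in('top','scene'): cv2.imwrite(f'pics/{n}8.png',robot.snapshot(n)[:,:,::-1])
t=cv2.imread('pics/top8.png')[100:240,140:420];s=cv2.imread('pics/scene8.png')
o=np.zeros((590,700,3),np.uint8);o[:350]=cv2.resize(t,None,fx=2.5,fy=2.5,interpolation=2);o[350:,:360]=cv2.resize(s[220:384,60:306],(360,240),interpolation=2);o[350:,370:670]=cv2.resize(s[90:210,220:370],(300,240),interpolation=2);cv2.imwrite('pics/o8.png',o)
im=cv2.imread('pics/top8.png');h,sa,v=cv2.split(cv2.cvtColor(im,cv2.COLOR_BGR2HSV))
m=np.zeros_like(h);m[165:232,155:215]=((v>140)&(sa<60))[165:232,155:215]
e=np.array([.488,.331])
d=cv2.distanceTransform(cv2.inRange(v,125,255)*0+0+m*255,2,3)if 0 else None
for y0 in(0,): print([ (c,st_[4]) for c,st_ in blobs(m,8) if st_[4]<400])
E
```

```text
t 19.575 q [-0.41 -0.58 -0.54  1.35 -0.26  0.76] p [ 452.  -134.3  241.3] w 60.1 f [-0.2  0.5  0.8] M [ 0.33  0.09 -0.01]
[(array([187.5, 186.5]), np.int32(52)), (array([180.9, 195.6]), np.int32(54)), (array([195.4, 195.3]), np.int32(50)), (array([188.3, 204.6]), np.int32(53))]
```

View pics/o8.png

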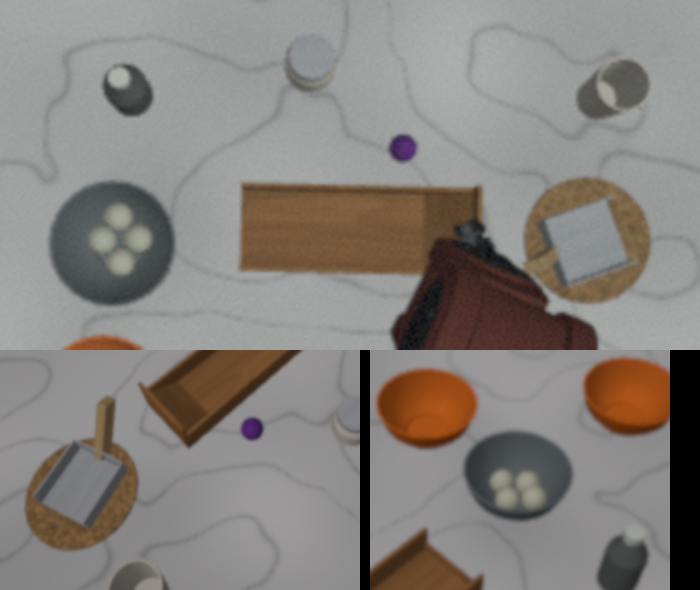

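```bash
python3 -c "
from workcell import robot
print(robot.job_done())"
```

```text
the job is handed in; nothing more can be done
None
```

All four bath bombs are in the grey bowl and the scoop is back on the cork mat, released. I moved the bombs in one load and handed the job in at about 20 s on the robot's clock.

- **Bombs:** The last top and scene pictures show the four bombs clustered round the middle of the bowl. The tub and the pan are empty.
- **Scoop:** It stands upright, and its pan centre worked out about 2 mm from the measured mat centre. That figure comes from the arm's pose just before release. After release I checked it only by eye in the pictures.
- **Surroundings:** The fingers never came near the bombs. The shampoo, cream jar, tumbler and look-alikes appear where they were; I did not re-measure them.
- **Robot:** The gripper was open and clear of everything, with the wrist force near zero. The strongest wrist force I read between moves was about 10 N.
- **Disagreement:** Before lowering the scoop into the tub, the camera put its sideways offset at about 3 mm and the arm pose put it at about 1 mm. I shifted it 2 mm, and it went in with no sign of touching the walls.

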